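Renew the relays in a mower's relay box

ROBOT

A 7-joint arm with a two-finger parallel gripper is mounted at the origin on the work surface. World frame = base frame: x ahead of the robot, y to its left, z up, the work surface at z = 0. Lengths are in mm, angles in rad, forces in N, time in s.
With the tool pointing down it reaches from about 400 to 850 mm from the base axis. Payload 10.4 kg.
Tool frame: the origin (TCP) lies at the very end of the fingers, on their centre line; the grasp point (between the pads) lies 19 mm behind it; z points along the fingers, y is the line along which they close (so a half turn about z gives the same grasp; the last joint's range is limited). The gripper opens to 85 mm and grips with 20 to 120 N. Pads are 22 mm wide; open, the fingers measure 114 mm over their backs; the gripper's body (76 mm by 85 mm) begins 54 mm behind the grasp point. The pads swing forward as they close: fully open they stand 13 mm farther back than shut.
Start: joints at [1.18, 0.332, -0.065, 1.46, 0.022, 1.35, -0.088], TCP at [224.75, -583.214, 231.338] pointing down, gripper open.
Joint ranges: [-2.6, 2.6], [-0.5, 2.12], [-1.47, 1.34], [0.16, 2.42], [-1.27, 4.41], [0.06, 2.06], [-2.6, 2.6]. Speed limits (rad/s): [2.22, 2.22, 2.79, 2.79, 3.14, 3.14, 3.14].

INTERFACE

Orientations are given as a unit quaternion [w, x, y, z].
In Python, from cell import arm gives the robot as it stands. The module is installed in compiled form; this text tells all that it offers.
- The arm moves only by the shell command python3 -m creep 'ROWS' [FORCE]. ROWS is JSON, a list of rows, each a list of 5 numbers: the closure, from 0 (fully open) to 1 (shut), then the shift along the world's x, y, z in m, then the turn about the world's z in degrees. In form: [[grip, x, y, z, spin], ...]. A call has 1 to 8 rows; each row is the pose to reach, as a shift and turn from the pose commanded when the call began; what a row does not reach only later rows make up. A row lasts 1/10 s, in which the tool goes at most 50 mm and 8.59 degrees, less where a joint would pass 70% of its speed; a pose out of reach is approached as far as the arm can. A call with a gripper value outside its range is refused whole. The fingers move at their own pace and stop on an object; FORCE is the grip in N (left out, the last holds). Time passes only in rows, so rows that repeat a pose let the fingers close. It gives the time, the measured TCP pose, the force, the opening and the grip force at its end, in the units of the state.
- arm.state(): the state, without advancing time (a new reading comes with each control period).
- arm.capture(name): name is "scene" or "side" or "wrist"; returns a dict with "img" (480x640x3 uint8, red, green, blue), "depth" (480x640 float32, mm along the optical axis (not along the pixel's ray), 0 where there is no reading), "mtx" (3x3 intrinsics, pixels), "rvec" (rotation vector, rad) and "tvec" (3), from world to camera coordinates, as OpenCV has them. Camera axes: x right, y down, z forward; pixel columns grow to the right and rows downward; lengths in mm; the calibration is good to about 2 mm. A picture is of the moment at which its call begins.
- arm.close_job(): hands the job in; it is judged then, once.
The state is a dict: "t": time; "joints": joint angles; "qvel": joint speeds; "joint_efforts": joint torques, N m; "eef_pos": TCP position; "tool_rot": TCP orientation; "wrist_force": force on the tool from outside, world axes, zero at the start; "torque": the same for the moment, N m; "grip_width": opening from 0.0 (shut) to 1.0 (fully open); "finger_force": force on a finger pad.
Only numpy, scipy, OpenCV 4.12 (cv2) and the standard library are available. Lean on these libraries where they do the work, as an engineer would, in place of code of your own. Each camera call takes 0.05 s, during which the arm holds its last target. There are 200 camera calls.

TASK

First pull the spent round-can relays out of the mower's relay box and put them in the steel scrap tin. Then plug every new block relay from the parts bin fully home in the box, one to a socket (any free socket will do, though some may stay empty). Finally swing the cover over and shut it fully; do not disturb the wheel, axle bolt or muffler.

Things in the scene. Friction and masses are not known exactly. Their poses are not given: they have to be found in the camera images.
- relay_box: Fixed black and grey plastic relay box of a riding mower, lying on the bench: a socket block 180 (x) x 120 (y) x 18 mm with a rim 4 mm thick around it that stands 8 mm higher (to 26 mm). Origin: centre of its underside. x runs along the row of four sockets; the cover's hinge is along its -y edge
- cover (a joint): Angle of the box's hinged black cover (rad): 0 = shut, edge to edge on the rim; starts open at 1.9 to 2.15, leaning back from the sockets. Stiff hinge: it stays where left and moves at about 2 N at the lip. A shallow shell 180 x 120 mm, 25 mm deep; shut, its top is 51 mm and its ceiling 47 mm above the bench, so it cannot shut over a part standing proud
- cover_hinge (a point): Middle of the cover's hinge line, 26 mm above the bench, on the box's -y edge; the hinge line is parallel to the box's x axis
- cover_lip (a point): Middle of the cover's free edge, on its outer face (120 mm from the hinge line, and 25 mm out from the plane through the hinge and the cover's rim). A small tab 40 x 14 x 8 mm sticks out of the free edge below it. The cover's own y axis points from hinge to lip, z out of its outer face
- tin: Loose open steel scrap tin 120 (x) x 110 (y) x 40 mm, walls and floor 4 mm, 0.6 kg. Origin: centre of its underside
- bin: Fixed grey plastic parts bin 184 x 184 x 24 mm, walls and floor 4 mm, divided in 2 x 2 compartments about 86 mm square. Origin: centre of its underside; the compartment centres are at x, y = +-45 mm
- socket0 (a point): Centre of the mouth of socket 0 (in a row 42 mm apart along the box's x), 18 mm above the bench: a rectangular hole 20.5 mm along the box's x, 26.5 mm along its y, 12 mm deep; axes as the box's
- socket1 (a point): Centre of the mouth of socket 1 (in a row 42 mm apart along the box's x), 18 mm above the bench: a rectangular hole 20.5 mm along the box's x, 26.5 mm along its y, 12 mm deep; axes as the box's
- socket2 (a point): Centre of the mouth of socket 2 (in a row 42 mm apart along the box's x), 18 mm above the bench: a rectangular hole 20.5 mm along the box's x, 26.5 mm along its y, 12 mm deep; axes as the box's
- socket3 (a point): Centre of the mouth of socket 3 (in a row 42 mm apart along the box's x), 18 mm above the bench: a rectangular hole 20.5 mm along the box's x, 26.5 mm along its y, 12 mm deep; axes as the box's
- new0: New relay (may be absent), one of those standing in the parts bin: black block 26 (x) x 32 (y) x 24 mm with a bright square on top, above a brass plug foot 18 (x) x 24 (y) x 10 mm; 34 mm tall in all, 45 g. Origin: centre of the foot's underside, whose edges are bevelled 2 mm. Plugged home, the block rests on the socket's face with the foot 10 mm in the hole; a half turn about z makes no difference
- new1: New relay (may be absent), one of those standing in the parts bin: black block 26 (x) x 32 (y) x 24 mm with a bright square on top, above a brass plug foot 18 (x) x 24 (y) x 10 mm; 34 mm tall in all, 45 g. Origin: centre of the foot's underside, whose edges are bevelled 2 mm. Plugged home, the block rests on the socket's face with the foot 10 mm in the hole; a half turn about z makes no difference
- new2: New relay (may be absent), one of those standing in the parts bin: black block 26 (x) x 32 (y) x 24 mm with a bright square on top, above a brass plug foot 18 (x) x 24 (y) x 10 mm; 34 mm tall in all, 45 g. Origin: centre of the foot's underside, whose edges are bevelled 2 mm. Plugged home, the block rests on the socket's face with the foot 10 mm in the hole; a half turn about z makes no difference
- new3: New relay (may be absent), one of those standing in the parts bin: black block 26 (x) x 32 (y) x 24 mm with a bright square on top, above a brass plug foot 18 (x) x 24 (y) x 10 mm; 34 mm tall in all, 45 g. Origin: centre of the foot's underside, whose edges are bevelled 2 mm. Plugged home, the block rests on the socket's face with the foot 10 mm in the hole; a half turn about z makes no difference
- old0: Spent relay (may be absent), one of those plugged in the relay box at the start: round bare-metal can, 30 mm diameter, 30 mm tall, on a brass plug foot 18 (x) x 24 (y) x 10 mm; 40 mm tall in all, 50 g; pulls straight up. Origin: centre of the foot's underside
- old1: Spent relay (may be absent), one of those plugged in the relay box at the start: round bare-metal can, 30 mm diameter, 30 mm tall, on a brass plug foot 18 (x) x 24 (y) x 10 mm; 40 mm tall in all, 50 g; pulls straight up. Origin: centre of the foot's underside
- old2: Spent relay (may be absent), one of those plugged in the relay box at the start: round bare-metal can, 30 mm diameter, 30 mm tall, on a brass plug foot 18 (x) x 24 (y) x 10 mm; 40 mm tall in all, 50 g; pulls straight up. Origin: centre of the foot's underside
- old3: Spent relay (may be absent), one of those plugged in the relay box at the start: round bare-metal can, 30 mm diameter, 30 mm tall, on a brass plug foot 18 (x) x 24 (y) x 10 mm; 40 mm tall in all, 50 g; pulls straight up. Origin: centre of the foot's underside
- wheel: Bystander: mud-caked grey plastic mower wheel lying flat, 180 mm across, 52 mm high. Origin: centre of its underside
- axle_bolt: Bystander: bent steel axle bolt lying on the boards, about 110 mm long. Origin: on the bench, mid-length
- muffler: Bystander: rusty cast-iron muffler, about 120 x 75 x 57 mm. Origin: centre of its underside
Things that resemble listed ones, but are neither listed nor needed, are in the scene too. What is shaped like the relay_box but purple is not meant.

How it is judged (in metres and radians):
On the way, in this order (a step that is already met when the one before it is completed fails the run):
1. every spent round-can relay lies in the scrap tin (x of old0 in the frame of tin between -0.058 and 0.058 m and y of old0 in the frame of tin between -0.053 and 0.053 m and z of old0 in the frame of tin between -0.005 and 0.042 m and linear speed of each of old0, old1, old2, old3 below 0.05 m/s and x of old1 in the frame of tin between -0.058 and 0.058 m and y of old1 in the frame of tin between -0.053 and 0.053 m and z of old1 in the frame of tin between -0.005 and 0.042 m and x of old2 in the frame of tin between -0.058 and 0.058 m and y of old2 in the frame of tin between -0.053 and 0.053 m and z of old2 in the frame of tin between -0.005 and 0.042 m and x of old3 in the frame of tin between -0.058 and 0.058 m and y of old3 in the frame of tin between -0.053 and 0.053 m and z of old3 in the frame of tin between -0.005 and 0.042 m), for 0.2 s.
2. then every new relay is plugged home in a socket of the box (((horizontal distance between new0 and socket0 below 0.005 m and z of new0 in the frame of socket0 between -0.014 and -0.007 m) or (horizontal distance between new0 and socket1 below 0.005 m and z of new0 in the frame of socket1 between -0.014 and -0.007 m) or (horizontal distance between new0 and socket2 below 0.005 m and z of new0 in the frame of socket2 between -0.014 and -0.007 m) or (horizontal distance between new0 and socket3 below 0.005 m and z of new0 in the frame of socket3 between -0.014 and -0.007 m)) and angle between each of new0, new1, new2, new3's own z axis and vertical below 0.12 rad and ((horizontal distance between new1 and socket0 below 0.005 m and z of new1 in the frame of socket0 between -0.014 and -0.007 m) or (horizontal distance between new1 and socket1 below 0.005 m and z of new1 in the frame of socket1 between -0.014 and -0.007 m) or (horizontal distance between new1 and socket2 below 0.005 m and z of new1 in the frame of socket2 between -0.014 and -0.007 m) or (horizontal distance between new1 and socket3 below 0.005 m and z of new1 in the frame of socket3 between -0.014 and -0.007 m)) and ((horizontal distance between new2 and socket0 below 0.005 m and z of new2 in the frame of socket0 between -0.014 and -0.007 m) or (horizontal distance between new2 and socket1 below 0.005 m and z of new2 in the frame of socket1 between -0.014 and -0.007 m) or (horizontal distance between new2 and socket2 below 0.005 m and z of new2 in the frame of socket2 between -0.014 and -0.007 m) or (horizontal distance between new2 and socket3 below 0.005 m and z of new2 in the frame of socket3 between -0.014 and -0.007 m)) and ((horizontal distance between new3 and socket0 below 0.005 m and z of new3 in the frame of socket0 between -0.014 and -0.007 m) or (horizontal distance between new3 and socket1 below 0.005 m and z of new3 in the frame of socket1 between -0.014 and -0.007 m) or (horizontal distance between new3 and socket2 below 0.005 m and z of new3 in the frame of socket2 between -0.014 and -0.007 m) or (horizontal distance between new3 and socket3 below 0.005 m and z of new3 in the frame of socket3 between -0.014 and -0.007 m))), for 0.2 s.
At the end, for the whole second after the job is handed in: Spent relays lie in the scrap tin; each new relay is upright (within 0.12 rad) within 5 mm of a socket's centre with its foot at least 7 mm deep in it; the cover is shut to within 0.05 rad; everything at rest and released (all of step 1 and all of step 2 and value of joint cover below 0.05 rad and linear speed of each of new0, new1, new2, new3 below 0.03 m/s); the robot touches nothing.
It fails at once if the wheel is shifted by more than 4 cm (distance of wheel from where it was at the start of the episode above 0.04 m).
It fails at once if the axle bolt is shifted by more than 4 cm (distance of axle_bolt from where it was at the start of the episode above 0.04 m).
It fails at once if the muffler is shifted by more than 4 cm (distance of muffler from where it was at the start of the episode above 0.04 m).
Of new0, new1, new2, new3 only 3 to 4 are there at a start; the rules pass over those that are not, and their reading is None.
Of old0, old1, old2, old3 only 2 to 3 are there at a start; the rules pass over those that are not, and their reading is None.
At some moment in a run one of tin may be knocked a few centimetres aside while the robot is not near it.
Once in a run the grip may slacken for a moment while it holds something.
It also fails if it takes over 210 s, if anything falls off the work surface, if the arm or the gripper's body presses on something with over 40 N, if the wrist force passes 120 N, or if a joint passes its speed limit or range.

## Working session

There is one attempt and no reset: what is moved stays moved. The work goes in short steps, Python scripts to look and compute and a shell command to move; the robot and the scene stay as the last step left them, time stands still between calls to the robot, and variables do not carry over. Pictures are saved under pics/ and viewed, at most 14 in all, crops included, and the job is handed in when it is done.

```bash
mkdir -p pics; cat > h.py <<'E'
import numpy as np, cv2
from cell import arm
def cap(n):
    c=arm.capture(n); R=cv2.Rodrigues(np.array(c["rvec"],float))[0]; c["R"]=R; c["t"]=np.array(c["tvec"],float).ravel(); return c
def save(c,f,crop=None,s=1):
    im=c["img"][:,:,::-1]
    if crop: x0,y0,x1,y1=crop; im=im[y0:y1,x0:x1]
    cv2.imwrite("pics/"+f,cv2.resize(im,None,fx=s,fy=s,interpolation=cv2.INTER_CUBIC))
def cloud(c):
    d=c["depth"]; v,u=np.mgrid[:480,:640]; K=np.array(c["mtx"])
    p=np.stack([(u-K[0,2])/K[0,0]*d,(v-K[1,2])/K[1,1]*d,d],-1)
    w=(p-c["t"])@c["R"]; w[d==0]=np.nan; return w
def pix(c,P):
    return cv2.projectPoints(np.array(P,float).reshape(-1,1,3),np.array(c["rvec"],float),np.array(c["tvec"],float),np.array(c["mtx"],float),None)[0].reshape(-1,2)
E
python3 - <<'E'
from h import *
for n in("scene","side"):
    c=cap(n); save(c,n+"0.png"); np.savez(n+"0.npz",w=cloud(c),img=c["img"]); print(n,-c["R"].T@c["t"])
print(arm.state())
E
```

```text
scene [1479.31270266  122.22400201  767.63334024]
side [185.03798979 557.52090636 649.06282093]
{'t': 0.1, 'joints': array([ 1.18037994,  0.33277749, -0.06470152,  1.46085192,  0.02157913,
        1.34991287, -0.0884855 ]), 'qvel': array([-5.04162837e-04, -2.66032491e-03,  1.37648976e-03, -2.44931334e-03,
        9.73703765e-04,  1.24713659e-03, -1.23239831e-05]), 'joint_efforts': array([ 1.17702177e-03, -6.26745272e+01,  4.87317285e-02, -3.92428279e+01,
        1.61556905e-02,  6.97712196e-03, -8.69084874e-05]), 'eef_pos': array([ 224.61932143, -582.87954126,  230.61755051]), 'tool_rot': array([-6.13383707e-04,  9.83133521e-01,  1.82888179e-01, -1.32931683e-04]), 'wrist_force': array([-0.07789339,  0.21710011, -0.20084307]), 'torque': array([-0.02398062, -0.04196163,  0.04521967]), 'finger_force': 0.0, 'grip_width': 0.9989750026049569}
```

View pics/scene0.png

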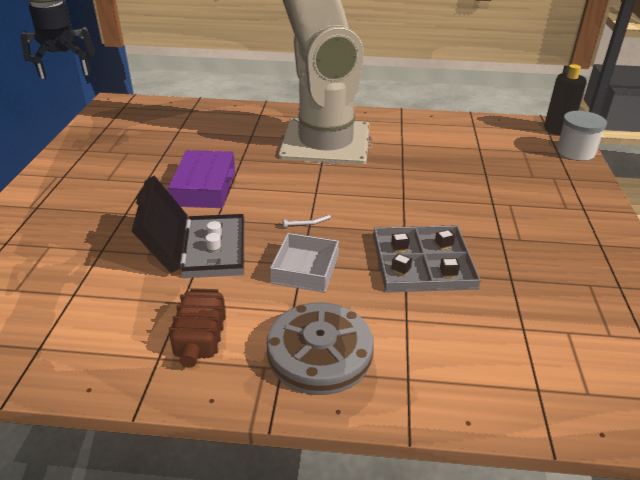

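View pics/side0.png

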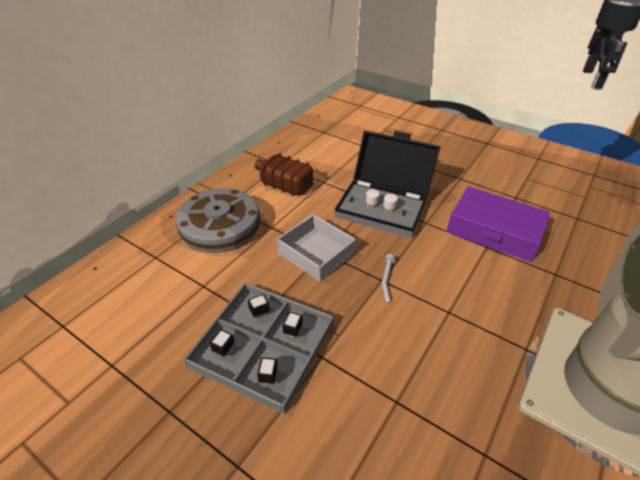

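The scene has two boxes: the black and grey one at scene pixel (205,240), and the purple one at (203,178), which is excluded by colour. I'll use the black and grey box. It holds two cans, at (214,231) and (213,243). The tin is at (305,262). The bin at (425,257) holds four new relays.

```bash
cat > m.py <<'E'
from h import *
A={n:np.load(n+"0.npz") for n in("scene","side")}
def blob(n,c,rx,ry,z0,z1):
    w=A[n]["w"]; m=(abs(w[...,0]-c[0])<rx)&(abs(w[...,1]-c[1])<ry)&(w[...,2]>z0)&(w[...,2]<z1)
    return w[m]
def rect(p): 
    r=cv2.minAreaRect(p[:,:2].astype(np.float32)); return np.round(np.r_[r[0],r[1],r[2]],1)
for n in A:
    w=A[n]["w"]
    px={"scene":dict(box=(225,255),can1=(214,227),can2=(213,238),tin=(305,262),bin=(425,257),r0=(400,239),r1=(444,236),r2=(402,261),r3=(450,264),muff=(200,320),wheel=(320,333),bolt=(310,222),liptab=(150,187)),
        "side":dict(can1=(372,193),can2=(390,199),tin=(316,245),r0=(258,299),r1=(292,319),r2=(222,338),r3=(267,364),bolt=(388,275),lip=(400,137))}[n]
    for k,(u,v) in px.items(): print(n,k,np.round(w[v,u]))
E
python3 m.py
python3 - <<'E'
from h import *
c=cap("scene");save(c,"crop1.png",(130,170,350,300),3.6)
E
```

```text
scene box [ 552. -155.   18.]
scene can1 [ 500. -187.   48.]
scene can2 [ 539. -179.   50.]
scene tin [540.   7.   5.]
scene bin [517. 250.  21.]
scene r0 [487. 198.  40.]
scene r1 [466. 289.  40.]
scene r2 [555. 201.  37.]
scene r3 [558. 294.  40.]
scene muff [ 776. -143.   55.]
scene wheel [784.  62.  54.]
scene bolt [405.   3.  10.]
scene liptab [ 492. -312.  132.]
side can1 [ 534. -179.   51.]
side can2 [ 491. -183.   51.]
side tin [569.  -7.   5.]
side r0 [554. 197.  40.]
side r1 [478. 199.  41.]
side r2 [550. 294.  40.]
side r3 [458. 290.  41.]
side bolt [401. -11.  12.]
side lip [ 538. -303.  134.]
```

View pics/crop1.png

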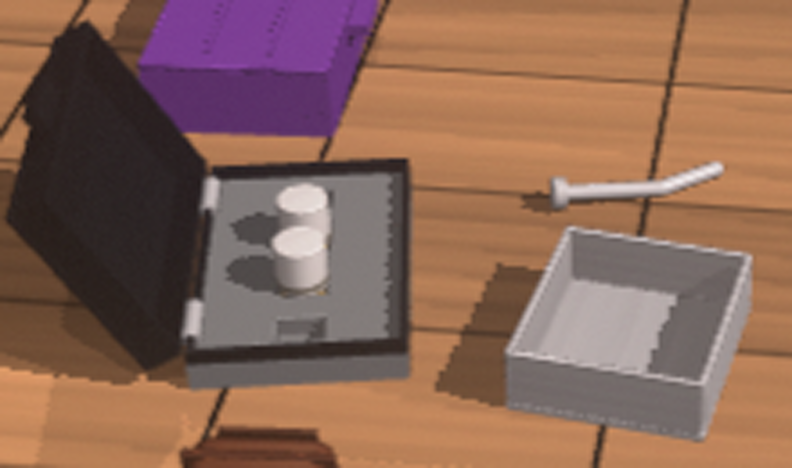

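The enlarged crop confirms the box: black and grey, with cans in the two middle sockets and the end sockets empty. Next I need precise poses.

```bash
cat >> m.py <<'E'
print("----")
for n in A:
    print(n,"box rim",rect(blob(n,(520,-180),120,75,22.5,30)),"face",rect(blob(n,(520,-170),120,60,15,20)))
    print(n,"tin",rect(blob(n,(552,0),95,95,34,44)), "bin",rect(blob(n,(512,247),130,130,20,27)))
    for k,c in dict(can1=(497,-183),can2=(537,-179)).items():
        p=blob(n,c,20,20,45,55); print(n,k,rect(p),cv2.minEnclosingCircle(p[:,:2].astype(np.float32)),np.median(p[:,2]))
    for k,c in dict(r0=(483,198),r1=(462,289),r2=(555,199),r3=(554,294)).items():
        p=blob(n,c,30,30,34,48); print(n,k,rect(p),np.median(p[:,2]),len(p))
    p=blob(n,(520,-290),130,60,28,160); print("cover",p.min(0),p.max(0))
E
python3 m.py | sed -n '/----/,$p'
```

```text
----
scene box rim [ 514.9 -197.8  186.6  147.    10.4] face [ 512.8 -184.3  185.7  119.    10.2]
scene tin [557.3  10.5 110.6 128.5  82.2] bin [506.1 248.6 191.2 184.9   9.3]
scene can1 [ 492.4 -189.3   27.4   30.4   83.6] ((493.1637268066406, -188.3323516845703), 16.233600616455078) 48.096294890428524
scene can2 [ 535.3 -182.3   28.3   32.3   85.7] ((535.7223510742188, -182.41566467285156), 17.338476181030273) 48.041976380676864
scene r0 [477.2 198.5  30.9  32.5  14.4] 38.10085341884352 138
scene r1 [456.7 292.4  31.2  33.6  28.3] 38.08967639441203 135
scene r2 [551.4 201.8  31.7  30.5  57.3] 38.039791538304726 154
scene r3 [549.2 295.6  30.9  33.4   6.2] 38.194592132359716 163
cover [ 434.82800832 -336.90774787   28.03806619] [ 628.61418492 -230.00628303  143.50069614]
side box rim [ 516.  -198.1  181.7  145.5   10.5] face [ 511.4 -183.3  180.   116.5    9.4]
side tin [558.3   8.2 113.1 121.7  81.6] bin [506.2 246.4 185.2 185.6   8.8]
side can1 [ 492.  -190.1   27.1   25.9   26.8] ((492.9035339355469, -190.04168701171875), 15.017496109008789) 50.013018727144754
side can2 [ 534.9 -182.7   28.    29.5   74.4] ((534.8267822265625, -181.79380798339844), 15.801393508911133) 49.82489724301946
side r0 [477.2 197.8  25.8  32.2  14.7] 39.483362635475196 263
side r1 [456.8 291.4  26.   32.4  27.5] 39.17056429324343 337
side r2 [551.9 199.6  32.   28.4  60.9] 39.529442052360764 243
side r3 [550.6 294.3  26.8  33.3  10.6] 39.26681808962232 296
cover [ 433.2528654  -339.77998091   28.04076484] [ 625.4742865  -230.00839915  142.74850532]
```

```bash
python3 -m creep '[[0.3,0.03,0.05,0.03,-5],[0.3,0.29,0.397,0.03,-11],[0.3,0.29,0.397,0.03,-11],[0.3,0.29,0.397,0.03,-11],[0.3,0.29,0.397,0.03,-11],[0.3,0.29,0.397,0.03,-11],[0.3,0.29,0.397,0.03,-11],[0.3,0.29,0.397,0.03,-11]]' 40
```

```text
t: 0.95
eef_pos: [457.3, -262.5, 259.9]
tool_rot: [0.0, 0.996, 0.088, 0.0]
wrist_force: [1.0, -0.2, -1.0]
grip_width: 0.698
finger_force: 0.0
```

```bash
python3 -m creep '[[0.4,0.057,0.077,0,0],[0.4,0.057,0.077,0,0],[0.4,0.057,0.077,0,0],[0.4,0.057,0.077,0,0]]'
python3 - <<'E'
from h import *
c=cap("wrist"); save(c,"w1.png"); np.savez("w1.npz",w=cloud(c)); print(-c["R"].T@c["t"],arm.state()["eef_pos"],arm.state()["tool_rot"])
w=cloud(c); print(np.nanmin(w.reshape(-1,3),0),np.nanmax(w.reshape(-1,3),0))
for cc in((492.5,-189.5),(535,-182.3)):
    m=(abs(w[...,0]-cc[0])<20)&(abs(w[...,1]-cc[1])<20)&(w[...,2]>44)&(w[...,2]<54)
    print(cv2.minEnclosingCircle(w[m][:,:2].astype(np.float32)),np.median(w[m][:,2]))
E
```

```text
t: 1.35
eef_pos: [513.9, -186.4, 259.4]
tool_rot: [-0.0, 0.996, 0.089, -0.0]
wrist_force: [-0.5, 0.3, 0.7]
grip_width: 0.596
finger_force: 0.0
[ 580.44316082 -174.74522874  400.41070661] [ 513.24637438 -187.83443905  259.45904154] [ 1.13386227e-04  9.96143173e-01  8.77417421e-02 -3.90254692e-04]
[ 110.6546465  -625.76224878   -5.28149349] [743.01767515 154.331913   358.18699914]
((493.1397705078125, -192.50604248046875), 14.83491039276123) 46.4215819914852
((534.3341674804688, -184.5092315673828), 14.805947303771973) 46.41316515696127
```

View pics/w1.png

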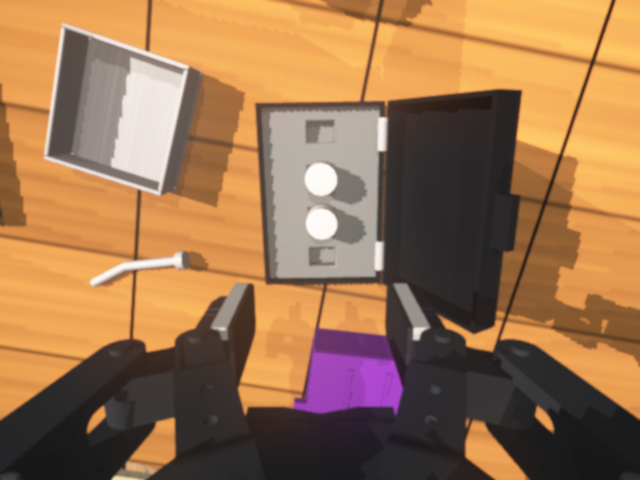

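Two cans sit in the middle sockets at (320,179) and (321,223), and the free sockets are at (320,131) and (321,256). I'll take can 1 first.

```bash
python3 -m creep '[[0.4,-0.02,-0.003,-0.05,0],[0.4,-0.02,-0.003,-0.1,0],[0.4,-0.02,-0.003,-0.15,0],[0.4,-0.02,-0.003,-0.19,0],[0.4,-0.02,-0.003,-0.22,0],[0.4,-0.02,-0.003,-0.236,0],[0.4,-0.02,-0.003,-0.236,0]]'
python3 -m creep '[[0.7,0,0,0,0],[0.7,0,0,0,0],[0.7,0,0,0,0],[0.8,0,0,0,0],[0.8,0,0,0,0]]' 40
```

```text
t: 2.1
eef_pos: [491.0, -191.5, 21.4]
tool_rot: [-0.001, 0.996, 0.086, -0.002]
wrist_force: [-0.9, 0.2, -0.3]
grip_width: 0.597
finger_force: 0.0
t: 2.6
eef_pos: [494.3, -191.1, 25.1]
tool_rot: [0.001, 0.996, 0.088, 0.001]
wrist_force: [-1.5, -1.2, 7.4]
grip_width: 0.339
finger_force: 39.7
```

```bash
python3 -m creep '[[0.8,0,0,0.02,0],[0.8,0,0,0.05,0],[0.8,0,0,0.09,0],[0.8,0,0,0.12,0],[0.8,0,0,0.12,0]]' 40
python3 - <<'E'
from h import *
c=cap("scene"); w=cloud(c)
m=(abs(w[...,0]-552)<130)&(abs(w[...,1]-5)<110)&(w[...,2]>34)&(w[...,2]<44)
print(cv2.minAreaRect(w[m][:,:2].astype(np.float32)))
s=arm.state(); print(s["eef_pos"],s["grip_width"],s["wrist_force"])
E
```

```text
t: 3.1
eef_pos: [496.0, -191.0, 148.6]
tool_rot: [0.002, 0.996, 0.088, 0.003]
wrist_force: [0.9, 0.3, -0.7]
grip_width: 0.339
finger_force: 40.3
((557.5988159179688, 10.360401153564453), (110.64567565917969, 126.0008544921875), 81.9437255859375)
[ 494.85075351 -190.75721001  146.15677947] 0.33662729074422154 [-0.50749249 -0.22830997 -1.5450198 ]
```

```bash
python3 -m creep '[[0.8,0.01,0.05,0,0],[0.8,0.037,0.1,0,0],[0.8,0.037,0.15,0,0],[0.8,0.037,0.201,0,0],[0.8,0.037,0.201,-0.05,0],[0.8,0.037,0.201,-0.09,0],[0.8,0.037,0.201,-0.115,0],[0.8,0.037,0.201,-0.117,0]]'
python3 -m creep '[[0.8,0,0,0,0],[0.5,0,0,0,0],[0.5,0,0,0,0],[0.5,0,0,0.04,0],[0.4,0,0,0.08,0],[0.4,0,0,0.12,0],[0.4,0,0,0.12,0]]'
```

```text
t: 3.95
eef_pos: [527.3, 10.7, 22.7]
tool_rot: [-0.001, 0.996, 0.088, -0.004]
wrist_force: [0.2, -0.6, -1.4]
grip_width: 0.334
finger_force: 40.4
t: 4.65
eef_pos: [534.0, 11.0, 153.5]
tool_rot: [0.001, 0.996, 0.088, 0.005]
wrist_force: [0.6, 0.1, 0.0]
grip_width: 0.601
finger_force: 0.0
```

```bash
python3 -m creep '[[0.4,0.004,-0.05,0,0],[0.4,0.004,-0.1,0,0],[0.4,0.004,-0.15,0,0],[0.4,0.004,-0.193,0,0],[0.4,0.004,-0.193,-0.04,0],[0.4,0.004,-0.193,-0.08,0],[0.4,0.004,-0.193,-0.11,0],[0.4,0.004,-0.193,-0.122,0]]'
python3 -m creep '[[0.4,0,0,0,0],[0.7,0,0,0,0],[0.7,0,0,0,0],[0.8,0,0,0,0],[0.8,0,0,0,0],[0.8,0,0,0,0]]' 40
python3 -m creep '[[0.8,0,0,0.02,0],[0.8,0,0,0.05,0],[0.8,0,0,0.09,0],[0.8,0,0,0.12,0],[0.8,0,0,0.12,0],[0.8,0,0,0.12,0]]' 40
python3 - <<'E'
from h import *
c=cap("scene"); w=cloud(c)
m=(abs(w[...,0]-552)<130)&(abs(w[...,1]-5)<110)&(w[...,2]>34)&(w[...,2]<44)
print(cv2.minAreaRect(w[m][:,:2].astype(np.float32)))
c=cap("wrist"); save(c,"w2.png")
s=arm.state(); print(s["eef_pos"],s["grip_width"],s["wrist_force"])
E
```

```text
t: 5.45
eef_pos: [532.9, -182.1, 22.3]
tool_rot: [-0.001, 0.996, 0.088, -0.002]
wrist_force: [-0.6, -0.4, 0.4]
grip_width: 0.601
finger_force: 0.0
t: 6.05
eef_pos: [536.0, -182.7, 26.9]
tool_rot: [0.001, 0.996, 0.088, 0.002]
wrist_force: [-2.2, -0.3, 7.5]
grip_width: 0.335
finger_force: 39.5
t: 6.65
eef_pos: [535.1, -182.6, 146.0]
tool_rot: [0.001, 0.996, 0.088, 0.001]
wrist_force: [-0.4, 0.2, -0.2]
grip_width: 0.334
finger_force: 40.5
((558.5045166015625, 10.451038360595703), (110.18062591552734, 126.78903198242188), 82.25676727294922)
[ 534.01947675 -182.28820691  144.07303241] 0.33299513221902094 [-0.62182552 -0.48684815 -0.77410235]
```

View pics/w2.png

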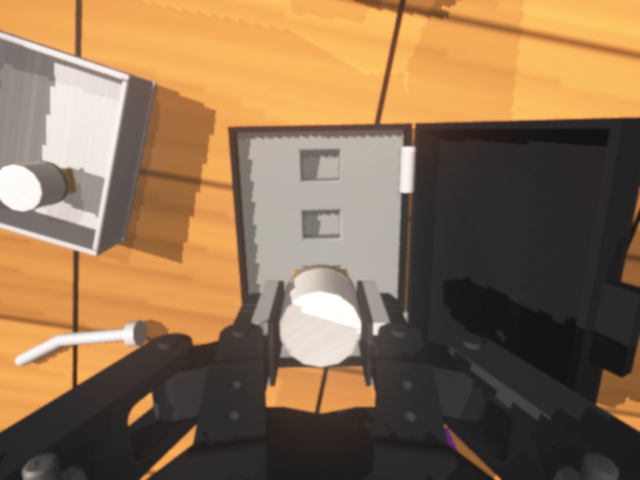

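The second can is held at (320,315). The first stands in the tin at (35,188), and the tin hasn't moved.

```bash
python3 -m creep '[[0.8,0.01,0.05,0,0],[0.8,0.03,0.1,0,0],[0.8,0.049,0.15,0,0],[0.8,0.049,0.187,0,0],[0.8,0.049,0.187,-0.05,0],[0.8,0.049,0.187,-0.09,0],[0.8,0.049,0.187,-0.115,0],[0.8,0.049,0.187,-0.118,0]]'
python3 -m creep '[[0.8,0,0,0,0],[0.5,0,0,0,0],[0.5,0,0,0,0],[0.5,0,0,0.04,0],[0.4,0,0,0.08,0],[0.4,0,0,0.12,0],[0.4,0,0,0.16,0],[0.4,-0.06,0.14,0.2,0]]'
python3 -m creep '[[0.4,-0.06,0.15,0.07,0],[0.4,-0.06,0.15,0.07,0],[0.4,-0.06,0.15,0.07,0],[0.4,-0.06,0.15,0.07,0],[0.4,-0.06,0.15,0.07,0]]'
python3 - <<'E'
from h import *
c=cap("wrist"); save(c,"w3.png"); np.savez("w3.npz",w=cloud(c),img=c["img"])
s=arm.state(); print(s["eef_pos"],s["grip_width"],s["tool_rot"])
c=cap("scene"); save(c,"s3.png")
E
```

```text
t: 7.55
eef_pos: [581.0, 4.8, 22.9]
tool_rot: [-0.0, 0.996, 0.088, -0.003]
wrist_force: [0.2, -0.1, 0.1]
grip_width: 0.339
finger_force: 42.3
t: 8.35
eef_pos: [568.1, 43.4, 204.8]
tool_rot: [0.002, 0.997, 0.083, 0.004]
wrist_force: [1.3, 0.8, -0.8]
grip_width: 0.604
finger_force: 0.0
t: 8.85
eef_pos: [503.2, 203.9, 272.7]
tool_rot: [-0.001, 0.996, 0.091, 0.002]
wrist_force: [1.0, 0.3, 0.2]
grip_width: 0.596
finger_force: 0.0
[504.11460683 201.02393495 271.35160868] 0.6017128376929454 [-1.51129852e-04  9.95981672e-01  8.95428725e-02  1.60015670e-03]
```

View pics/w3.png

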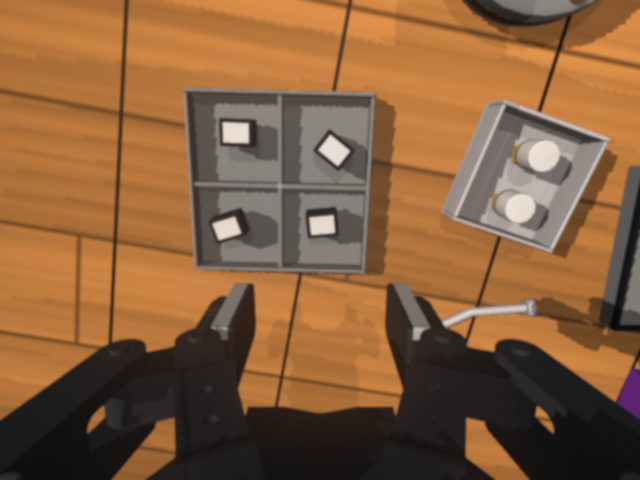

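Both cans stand in the tin at (517,206) and (541,155). The four relays are at (237,132), (334,150), (229,226) and (322,223).

```bash
python3 - <<'E'
from h import *
d=np.load("w3.npz"); w=d["w"]; yaw=lambda q:np.degrees(2*np.arctan2(q[2],q[1]))
s=arm.state(); print("tool yaw",yaw(s["tool_rot"]))
for k,c in dict(r0=(477,198),r1=(457,291),r2=(551,200),r3=(550,295)).items():
    m=(np.hypot(w[...,0]-c[0],w[...,1]-c[1])<32)&(w[...,2]>31)&(w[...,2]<46)
    r=cv2.minAreaRect(w[m][:,:2].astype(np.float32)); print(k,np.round(np.r_[r[0],r[1],r[2],np.median(w[m][:,2]),m.sum()],1))
    mw=m&(d["img"].min(-1)>150); 
    r=cv2.minAreaRect(w[mw][:,:2].astype(np.float32)); print("  white",np.round(np.r_[r[0],r[1],r[2]],1))
E
```

```text
tool yaw 10.112975786106908
r0 [477.9 196.9  26.2  31.9  15.4  36.7 819. ]
  white [478.  197.2  17.9  23.9  16.4]
r1 [457.2 290.1  26.3  32.2  28.6  36.6 825. ]
  white [457.2 290.9  17.9  24.6  27.6]
r2 [551.6 199.1  31.9  26.   61.9  36.7 922. ]
  white [551.9 199.4  23.9  18.   62.2]
r3 [551.  293.2  25.9  32.7   8.4  36.7 971. ]
  white [551.2 293.4  18.1  24.    7.6]
```

```bash
python3 -m creep '[[0.4,-0.0265,-0.0035,-0.05,5.4],[0.4,-0.0265,-0.0035,-0.1,5.4],[0.4,-0.0265,-0.0035,-0.15,5.4],[0.4,-0.0265,-0.0035,-0.2,5.4],[0.4,-0.0265,-0.0035,-0.21,5.4],[0.4,-0.0265,-0.0035,-0.21,5.4],[0.4,-0.0265,-0.0035,-0.21,5.4],[0.4,-0.0265,-0.0035,-0.21,5.4]]'
```

```text
t: 9.75
eef_pos: [479.4, 195.5, 61.1]
tool_rot: [-0.0, 0.991, 0.134, 0.001]
wrist_force: [0.9, -0.9, 1.2]
grip_width: 0.601
finger_force: 0.0
```

```bash
python3 -m creep '[[0.4,-0.0015,0.002,-0.025,0],[0.4,-0.0015,0.002,-0.0435,0],[0.4,-0.0015,0.002,-0.0435,0],[0.7,-0.0015,0.002,-0.0435,0],[0.7,-0.0015,0.002,-0.0435,0],[0.8,-0.0015,0.002,-0.0435,0],[0.8,-0.0015,0.002,-0.0435,0],[0.8,-0.0015,0.002,-0.0435,0]]' 50
python3 -m creep '[[0.8,0,0,0.03,0],[0.8,0,0,0.08,0],[0.8,0,0,0.13,-2],[0.8,0,0,0.13,-5.5],[0.8,0,0,0.13,-5.5],[0.8,0,0,0.13,-5.5]]'
```

```text
t: 10.55
eef_pos: [477.8, 198.0, 17.7]
tool_rot: [-0.0, 0.991, 0.135, 0.001]
wrist_force: [-0.4, -1.9, 7.4]
grip_width: 0.363
finger_force: 50.2
t: 11.15
eef_pos: [476.1, 197.3, 145.6]
tool_rot: [0.0, 0.996, 0.088, -0.0]
wrist_force: [-0.7, -0.2, -0.3]
grip_width: 0.365
finger_force: 49.7
```

```bash
python3 -m creep '[[0.8,-0.0035,-0.05,0,0],[0.8,-0.0035,-0.1,0,0],[0.8,-0.0035,-0.15,0,0],[0.8,-0.0035,-0.2,0,0],[0.8,-0.0035,-0.25,0,0],[0.8,-0.0035,-0.3,0,0],[0.8,-0.0035,-0.35,0,0],[0.8,-0.0035,-0.391,0,0]]'
python3 -m creep '[[0.8,0,0,0,0],[0.8,0,0,0,0],[0.8,0,0,0,0]]'
python3 - <<'E'
from h import *
c=cap("wrist"); save(c,"w4.png"); w=cloud(c); np.savez("w4.npz",w=w,img=c["img"])
s=arm.state(); print(s["eef_pos"],s["grip_width"],s["tool_rot"],-c["R"].T@c["t"])
print(pix(c,[[493,-190.3,18],[534.9,-183,18],[555.3+21,-175.7,18]]))
e=s["eef_pos"]; m=(np.hypot(w[...,0]-e[0],w[...,1]-e[1])<40)&(abs(w[...,2]-e[2]-21)<5)
r=cv2.minAreaRect(w[m][:,:2].astype(np.float32)); print(r,m.sum())
E
```

```text
t: 11.95
eef_pos: [471.6, -196.2, 144.7]
tool_rot: [-0.0, 0.996, 0.087, -0.001]
wrist_force: [0.9, 0.3, -0.1]
grip_width: 0.365
finger_force: 49.8
t: 12.25
eef_pos: [472.8, -192.0, 145.2]
tool_rot: [-0.001, 0.996, 0.088, -0.001]
wrist_force: [-0.2, 0.8, -1.1]
grip_width: 0.366
finger_force: 49.8
[ 473.00222982 -191.8091159   145.4410293 ] 0.3651723101359823 [-4.03299006e-04  9.96093305e-01  8.83050709e-02 -4.23989557e-04] [ 539.52101693 -180.56279675  286.14021495]
[[322.33411828 196.8728636 ]
 [322.67851177 134.03532093]
 [322.91594402  66.26647272]]
((473.7892150878906, -192.3544464111328), (26.759441375732422, 58.33529281616211), 10.061198234558105) 7274
```

View pics/w4.png

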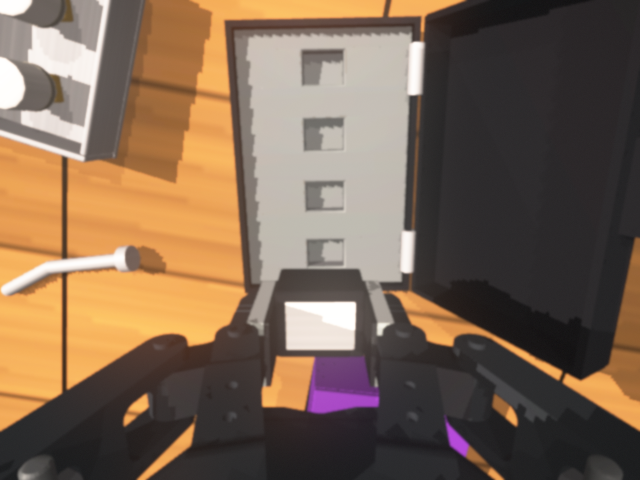

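The held relay's white top is at (320,326). All four sockets are visible at (323,68), (323,134), (325,196) and (326,252), and socket 0 is further back than I assumed.

```bash
cat > sock.py <<'E'
from h import *
def sockets(c,z=18.):
    # ray-plane points of whole image on face plane
    K=np.array(c["mtx"]); v,u=np.mgrid[:480,:640]
    r=np.stack([(u-K[0,2])/K[0,0],(v-K[1,2])/K[1,1],np.ones(u.shape)],-1)@c["R"]
    o=-c["R"].T@c["t"]; P=o+r*((z-o[2])/r[...,2])[...,None]
    return P,o
def edges(c,cen,yaw=10.2):
    g=cv2.GaussianBlur(cv2.cvtColor(c["img"],cv2.COLOR_RGB2GRAY),(0,0),0.8).astype(np.float32)
    a=np.radians(yaw); ex=np.array([np.cos(a),np.sin(a)]); ey=np.array([-ex[1],ex[0]])
    def prof(d,e,off):   # mean grey along line perpendicular
        t=np.arange(-20,20.1,.25); acc=0
        for k in off:
            P=[[*(np.array(cen)+d*s+e*k),18.] for s in t]; q=pix(c,P).astype(np.float32)
            acc=acc+cv2.remap(g,q[:,0].reshape(1,-1),q[:,1].reshape(1,-1),cv2.INTER_LINEAR).ravel()
        return t,np.gradient(acc/len(off))
    out=[]
    for d,e,h in((ex,ey,10.25),(ey,ex,13.25)):
        t,gr=prof(d,e,np.arange(-7,8,2)); 
        lo=np.where(abs(t+h)<5,gr,0).argmin(); hi=np.where(abs(t-h)<5,gr,0).argmax()
        out+= [t[lo],t[hi]]
    return np.array(out)
def white(c,zt,e,rad=45):
    P,_=sockets(c,zt); m=(c["img"].min(-1)>185)&(np.hypot(P[...,0]-e[0],P[...,1]-e[1])<16)
    return cv2.minAreaRect(P[m][:,:2].astype(np.float32))
E
python3 - <<'E'
from sock import *
c=cap("wrist"); s=arm.state(); e=s["eef_pos"]
for n,x in dict(s0=(451.5,-197.6),s1=(493,-190.3),s2=(534.9,-183),s3=(576.3,-175.7)).items(): print(n,edges(c,x))
w=cloud(c); m=(c["img"].min(-1)>170)&(np.hypot(w[...,0]-e[0],w[...,1]-e[1])<25)&(w[...,2]>140)
print("z top",np.median(w[m][:,2]),cv2.minAreaRect(w[m][:,:2].astype(np.float32)),m.sum(),e, white(c,e[2]+21,e))
E
```

```text
s0 [ -8.5  12.  -15.5  11.5]
s1 [ -9.5   11.5  -14.75  12.5 ]
s2 [-10.5   10.75 -14.    13.  ]
s3 [-11.25  10.25 -13.    14.  ]
z top 164.65936124694517 ((474.53729248046875, -193.31446838378906), (20.632572174072266, 38.30314636230469), 10.843420028686523) 3398 [ 473.10373909 -191.90833184  145.65822232] ((474.9481201171875, -191.93362426757812), (17.503259658813477, 23.770076751708984), 10.138245582580566)
```

```bash
python3 -m creep '[[0.8,-0.021,-0.0067,0,0.4],[0.8,-0.021,-0.0067,-0.04,0.4],[0.8,-0.021,-0.0067,-0.08,0.4],[0.8,-0.021,-0.0067,-0.105,0.4],[0.8,-0.021,-0.0067,-0.108,0.4],[0.8,-0.021,-0.0067,-0.108,0.4],[0.8,-0.021,-0.0067,-0.108,0.4]]'
```

```text
t: 13.05
eef_pos: [453.2, -200.1, 39.6]
tool_rot: [0.001, 0.996, 0.091, 0.001]
wrist_force: [-0.0, -0.1, -0.5]
grip_width: 0.362
finger_force: 49.8
```

```bash
python3 -m creep '[[0.8,0,0,0,0],[0.8,0,0,0,0],[0.8,0,0,0,0]]'; python3 -m creep '[[0.8,0,0,0,0]]'
```

```text
t: 13.35
eef_pos: [452.4, -200.3, 38.6]
tool_rot: [0.0, 0.996, 0.09, 0.0]
wrist_force: [-0.6, -0.0, -1.3]
grip_width: 0.359
finger_force: 49.8
t: 13.45
eef_pos: [452.1, -200.2, 38.3]
tool_rot: [0.0, 0.996, 0.09, 0.0]
wrist_force: [0.4, 0.4, -0.9]
grip_width: 0.361
finger_force: 49.8
```

```bash
python3 -m creep '[[0.8,0,0.0015,0,0],[0.8,0,0.0015,-0.004,0],[0.8,0,0.0015,-0.008,0],[0.8,0,0.0015,-0.008,0],[0.8,0,0.0015,-0.008,0]]'; python3 -m creep '[[0.8,0,0,-0.003,0],[0.8,0,0,-0.006,0],[0.8,0,0,-0.009,0],[0.8,0,0,-0.009,0],[0.8,0,0,-0.009,0]]'
```

```text
t: 13.95
eef_pos: [451.8, -198.6, 29.7]
tool_rot: [-0.0, 0.996, 0.09, -0.0]
wrist_force: [-0.3, -0.1, -1.3]
grip_width: 0.36
finger_force: 49.8
t: 14.45
eef_pos: [452.0, -198.6, 21.7]
tool_rot: [0.0, 0.996, 0.09, -0.0]
wrist_force: [-5.1, 2.5, 13.6]
grip_width: 0.359
finger_force: 51.4
```

```bash
python3 -m creep '[[0.5,0,0,0,0],[0.4,0,0,0,0],[0.4,0,0,0.03,0],[0.4,0,0,0.08,0],[0.4,0.005,0.05,0.128,0],[0.4,0.005,0.1,0.128,0],[0.4,0.005,0.15,0.128,0],[0.4,0.005,0.2,0.128,0]]'
python3 -m creep '[[0.4,0,0.05,0,4],[0.4,0,0.1,0,8],[0.4,0,0.15,0,12],[0.4,0,0.2,0,17.9],[0.4,0,0.25,0,17.9],[0.4,0,0.29,0,17.9],[0.4,0,0.29,-0.05,17.9],[0.4,0,0.29,-0.09,17.9]]'
python3 -m creep '[[0.4,0,0,0,0],[0.4,0,0,0,0],[0.4,0,0,0,0],[0.4,0,0,0,0]]'
```

```text
t: 15.25
eef_pos: [457.2, -12.1, 149.5]
tool_rot: [0.0, 0.996, 0.09, 0.001]
wrist_force: [1.5, 0.4, 0.2]
grip_width: 0.598
finger_force: 0.0
t: 16.05
eef_pos: [456.6, 277.9, 57.4]
tool_rot: [-0.0, 0.969, 0.245, 0.001]
wrist_force: [0.7, -1.2, -1.4]
grip_width: 0.6
finger_force: 0.0
t: 16.45
eef_pos: [458.3, 276.7, 61.0]
tool_rot: [-0.0, 0.97, 0.244, 0.002]
wrist_force: [0.3, 0.2, 0.3]
grip_width: 0.603
finger_force: 0.0
```

```bash
python3 -m creep '[[0.4,-0.001,0.0143,0,0],[0.4,-0.001,0.0143,-0.025,0],[0.4,-0.001,0.0143,-0.043,0],[0.4,-0.001,0.0143,-0.043,0],[0.4,-0.001,0.0143,-0.043,0],[0.4,-0.001,0.0143,-0.043,0]]'
python3 -m creep '[[0.7,0,0,0,0],[0.7,0,0,0,0],[0.8,0,0,0,0],[0.8,0,0,0,0],[0.8,0,0,0,0],[0.8,0,0,0,0]]'
python3 -m creep '[[0.8,0,0,0.03,0],[0.8,0,0,0.08,0],[0.8,0,0,0.13,-6],[0.8,0,-0.05,0.13,-12],[0.8,0,-0.1,0.13,-17.9],[0.8,0,-0.15,0.13,-17.9],[0.8,0,-0.2,0.13,-17.9],[0.8,0,-0.25,0.13,-17.9]]'
```

```text
t: 17.05
eef_pos: [456.5, 291.2, 17.0]
tool_rot: [-0.0, 0.97, 0.244, 0.001]
wrist_force: [-0.2, -0.5, 0.8]
grip_width: 0.596
finger_force: 0.0
t: 17.65
eef_pos: [456.5, 290.8, 16.8]
tool_rot: [0.0, 0.97, 0.244, 0.001]
wrist_force: [-1.1, -1.8, 5.8]
grip_width: 0.364
finger_force: 49.4
t: 18.45
eef_pos: [455.7, 38.5, 146.4]
tool_rot: [0.0, 0.996, 0.09, 0.001]
wrist_force: [1.7, -1.0, 0.5]
grip_width: 0.365
finger_force: 49.9
```

```bash
python3 -m creep '[[0.8,0.01,-0.049,0,0],[0.8,0.02,-0.097,0,0],[0.8,0.03,-0.145,0,0],[0.8,0.0367,-0.193,0,0],[0.8,0.0367,-0.2317,0,0],[0.8,0.0367,-0.2317,0,0],[0.8,0.0367,-0.2317,0,0],[0.8,0.0367,-0.2317,0,0]]'
python3 -m creep '[[0.8,0,0,-0.04,0],[0.8,0,0,-0.08,0],[0.8,0,0,-0.1,0],[0.8,0,0,-0.108,0],[0.8,0,0,-0.108,0],[0.8,0,0,-0.108,0],[0.8,0,0,-0.108,0],[0.8,0,0,-0.108,0]]'
```

```text
t: 19.25
eef_pos: [492.9, -189.9, 145.9]
tool_rot: [-0.0, 0.996, 0.091, 0.0]
wrist_force: [0.8, 0.5, -0.2]
grip_width: 0.363
finger_force: 49.9
t: 20.05
eef_pos: [493.4, -191.4, 38.9]
tool_rot: [0.001, 0.996, 0.09, 0.001]
wrist_force: [-0.3, -0.5, -0.1]
grip_width: 0.363
finger_force: 49.9
```

```bash
python3 -m creep '[[0.8,0,0.0005,-0.005,0],[0.8,0,0.0005,-0.009,0],[0.8,0,0.0005,-0.009,0],[0.8,0,0.0005,-0.009,0]]'; python3 -m creep '[[0.8,0,0,-0.003,0],[0.8,0,0,-0.006,0],[0.8,0,0,-0.009,0],[0.8,0,0,-0.009,0],[0.8,0,0,-0.009,0]]'
```

```text
t: 20.45
eef_pos: [492.5, -190.6, 28.6]
tool_rot: [-0.0, 0.996, 0.09, -0.0]
wrist_force: [0.5, 1.2, -1.9]
grip_width: 0.367
finger_force: 49.9
t: 20.95
eef_pos: [492.7, -190.7, 20.8]
tool_rot: [0.0, 0.996, 0.09, -0.0]
wrist_force: [-6.9, 2.2, 15.6]
grip_width: 0.36
finger_force: 51.9
```

```bash
python3 -m creep '[[0.5,0,0,0,0],[0.4,0,0,0,0],[0.4,0,0,0.03,0],[0.4,0,0,0.08,0],[0.4,0.005,0.03,0.125,0],[0.4,0.01,0.075,0.125,0],[0.4,0.02,0.12,0.125,0],[0.4,0.02,0.12,0.125,0]]'
python3 -m creep '[[0.4,0.01,0.048,0,-6],[0.4,0.02,0.096,0,-12],[0.4,0.03,0.144,0,-18],[0.4,0.039,0.19,0,-24],[0.4,0.039,0.23,0,-30],[0.4,0.039,0.2705,0,-38.3],[0.4,0.039,0.2705,0,-38.3],[0.4,0.039,0.2705,0,-38.3]]'
python3 -m creep '[[0.4,0,0,-0.04,0],[0.4,0,0,-0.08,0],[0.4,0,0,-0.09,0],[0.4,0,0,-0.09,0],[0.4,0,0,-0.09,0]]'
```

```text
t: 21.75
eef_pos: [513.8, -63.6, 145.4]
tool_rot: [-0.001, 0.995, 0.095, 0.001]
wrist_force: [0.2, -0.2, -0.2]
grip_width: 0.598
finger_force: 0.0
t: 22.55
eef_pos: [551.1, 201.2, 144.3]
tool_rot: [0.0, 0.971, -0.24, -0.0]
wrist_force: [0.7, -0.8, 0.4]
grip_width: 0.598
finger_force: 0.0
t: 23.05
eef_pos: [552.8, 199.6, 56.5]
tool_rot: [-0.0, 0.97, -0.242, 0.001]
wrist_force: [0.0, 0.3, 0.4]
grip_width: 0.599
finger_force: 0.0
```

```bash
python3 -m creep '[[0.4,-0.0005,0,-0.02,0],[0.4,-0.0005,0,-0.039,0],[0.4,-0.0005,0,-0.039,0],[0.4,-0.0005,0,-0.039,0],[0.4,-0.0005,0,-0.039,0]]'
python3 -m creep '[[0.7,0,0,0,0],[0.7,0,0,0,0],[0.8,0,0,0,0],[0.8,0,0,0,0],[0.8,0,0,0,0],[0.8,0,0,0,0]]'
python3 -m creep '[[0.8,0,0,0.03,0],[0.8,0,0,0.08,0],[0.8,0,0,0.13,8],[0.8,0,-0.04,0.13,16],[0.8,0,-0.08,0.13,24],[0.8,0,-0.12,0.13,32],[0.8,0,-0.16,0.13,38.3],[0.8,0,-0.16,0.13,38.3]]'
```

```text
t: 23.55
eef_pos: [552.4, 200.2, 17.8]
tool_rot: [-0.001, 0.97, -0.241, 0.001]
wrist_force: [-0.3, -0.9, 0.3]
grip_width: 0.602
finger_force: 0.0
t: 24.15
eef_pos: [552.0, 200.1, 17.2]
tool_rot: [-0.0, 0.97, -0.241, 0.001]
wrist_force: [-0.8, -1.2, 6.2]
grip_width: 0.367
finger_force: 49.4
t: 24.95
eef_pos: [551.4, 32.8, 146.2]
tool_rot: [0.002, 0.996, 0.088, 0.0]
wrist_force: [-0.1, -0.2, -0.1]
grip_width: 0.362
finger_force: 49.9
```

```bash
python3 -m creep '[[0.8,-0.004,-0.049,0,0],[0.8,-0.008,-0.098,0,0],[0.8,-0.012,-0.145,0,0],[0.8,-0.0174,-0.19,0,0],[0.8,-0.0174,-0.2233,0,0],[0.8,-0.0174,-0.2233,0,0],[0.8,-0.0174,-0.2233,0,0],[0.8,-0.0174,-0.2233,0,0]]'
python3 -m creep '[[0.8,0,0,-0.04,0],[0.8,0,0,-0.08,0],[0.8,0,0,-0.1,0],[0.8,0,0,-0.108,0],[0.8,0,0,-0.108,0],[0.8,0,0,-0.108,0],[0.8,0,0,-0.108,0],[0.8,0,0,-0.108,0]]'
```

```text
t: 25.75
eef_pos: [534.2, -181.8, 146.0]
tool_rot: [-0.0, 0.996, 0.091, 0.0]
wrist_force: [0.1, 1.2, -0.5]
grip_width: 0.361
finger_force: 49.9
t: 26.55
eef_pos: [534.6, -183.7, 39.0]
tool_rot: [0.0, 0.996, 0.09, 0.001]
wrist_force: [0.4, 0.3, -0.7]
grip_width: 0.364
finger_force: 49.9
```

```bash
python3 -m creep '[[0.8,0,0.0003,-0.005,0],[0.8,0,0.0003,-0.009,0],[0.8,0,0.0003,-0.009,0],[0.8,0,0.0003,-0.009,0]]'; python3 -m creep '[[0.8,0,0,-0.003,0],[0.8,0,0,-0.006,0],[0.8,0,0,-0.009,0],[0.8,0,0,-0.009,0],[0.8,0,0,-0.009,0]]'
```

```text
t: 26.95
eef_pos: [533.7, -183.1, 28.6]
tool_rot: [-0.0, 0.996, 0.09, -0.0]
wrist_force: [-0.5, -0.6, -0.4]
grip_width: 0.363
finger_force: 49.9
t: 27.45
eef_pos: [533.8, -183.2, 21.1]
tool_rot: [0.0, 0.996, 0.09, -0.0]
wrist_force: [-7.0, 2.6, 18.7]
grip_width: 0.368
finger_force: 52.1
```

```bash
python3 -m creep '[[0.5,0,0,0,0],[0.4,0,0,0,0],[0.4,0,0,0.03,0],[0.4,0,0,0.08,0],[0.4,0.005,0.03,0.125,0],[0.4,0.01,0.075,0.125,0],[0.4,0.017,0.12,0.125,0],[0.4,0.017,0.12,0.125,0]]'
python3 -m creep '[[0.4,0,0.048,0,-2.3],[0.4,0,0.096,0,-2.3],[0.4,0,0.144,0,-2.3],[0.4,0,0.192,0,-2.3],[0.4,0,0.24,0,-2.3],[0.4,0,0.288,0,-2.3],[0.4,0,0.336,0,-2.3],[0.4,0,0.357,0,-2.3]]'
python3 -m creep '[[0.4,0,0,-0.04,0],[0.4,0,0,-0.08,0],[0.4,0,0,-0.09,0],[0.4,0,0,-0.09,0],[0.4,0,0,-0.09,0]]'
```

```text
t: 28.25
eef_pos: [551.7, -55.4, 145.2]
tool_rot: [-0.001, 0.995, 0.095, 0.001]
wrist_force: [-0.8, -0.4, -0.1]
grip_width: 0.605
finger_force: 0.0
t: 29.05
eef_pos: [549.0, 299.1, 144.3]
tool_rot: [-0.001, 0.997, 0.073, -0.001]
wrist_force: [-0.3, -0.4, -0.4]
grip_width: 0.605
finger_force: 0.0
t: 29.55
eef_pos: [551.8, 294.2, 56.5]
tool_rot: [-0.0, 0.998, 0.07, 0.001]
wrist_force: [-0.3, -0.5, 0.9]
grip_width: 0.6
finger_force: 0.0
```

```bash
python3 -m creep '[[0.4,-0.0005,0,-0.02,0],[0.4,-0.0005,0,-0.039,0],[0.4,-0.0005,0,-0.039,0],[0.4,-0.0005,0,-0.039,0],[0.4,-0.0005,0,-0.039,0]]'
python3 -m creep '[[0.7,0,0,0,0],[0.7,0,0,0,0],[0.8,0,0,0,0],[0.8,0,0,0,0],[0.8,0,0,0,0],[0.8,0,0,0,0]]'
python3 -m creep '[[0.8,0,0,0.03,0],[0.8,0,0,0.08,0],[0.8,0,0,0.13,2.3],[0.8,0,-0.04,0.13,2.3],[0.8,0,-0.09,0.13,2.3],[0.8,0,-0.14,0.13,2.3],[0.8,0,-0.19,0.13,2.3],[0.8,0,-0.24,0.13,2.3]]'
```

```text
t: 30.05
eef_pos: [551.5, 294.4, 17.9]
tool_rot: [-0.001, 0.998, 0.07, 0.001]
wrist_force: [0.5, -0.1, -0.6]
grip_width: 0.598
finger_force: 0.0
t: 30.65
eef_pos: [551.1, 294.2, 17.3]
tool_rot: [-0.0, 0.998, 0.07, 0.001]
wrist_force: [-1.0, 0.0, 7.1]
grip_width: 0.358
finger_force: 49.9
t: 31.45
eef_pos: [550.1, 51.9, 146.4]
tool_rot: [0.0, 0.996, 0.09, 0.0]
wrist_force: [0.7, -0.2, -0.5]
grip_width: 0.366
finger_force: 49.6
```

```bash
python3 -m creep '[[0.8,0.006,-0.048,0,0],[0.8,0.012,-0.096,0,0],[0.8,0.018,-0.144,0,0],[0.8,0.0248,-0.192,0,0],[0.8,0.0248,-0.2297,0,0],[0.8,0.0248,-0.2297,0,0],[0.8,0.0248,-0.2297,0,0],[0.8,0.0248,-0.2297,0,0]]'
python3 -m creep '[[0.8,0,0,-0.04,0],[0.8,0,0,-0.08,0],[0.8,0,0,-0.1,0],[0.8,0,0,-0.108,0],[0.8,0,0,-0.108,0],[0.8,0,0,-0.108,0],[0.8,0,0,-0.108,0],[0.8,0,0,-0.108,0]]'
```

```text
t: 32.25
eef_pos: [575.4, -174.3, 146.0]
tool_rot: [-0.0, 0.996, 0.091, 0.0]
wrist_force: [0.1, 0.9, -0.7]
grip_width: 0.365
finger_force: 49.7
t: 33.05
eef_pos: [575.9, -176.0, 39.1]
tool_rot: [0.0, 0.996, 0.09, 0.001]
wrist_force: [-0.8, -0.5, -0.9]
grip_width: 0.364
finger_force: 49.7
```

```bash
python3 -m creep '[[0.8,0,0.0003,-0.005,0],[0.8,0,0.0003,-0.009,0],[0.8,0,0.0003,-0.009,0],[0.8,0,0.0003,-0.009,0]]'; python3 -m creep '[[0.8,0,0,-0.003,0],[0.8,0,0,-0.006,0],[0.8,0,0,-0.009,0],[0.8,0,0,-0.009,0],[0.8,0,0,-0.009,0]]'
```

```text
t: 33.45
eef_pos: [574.9, -175.5, 28.6]
tool_rot: [-0.0, 0.996, 0.09, -0.0]
wrist_force: [-0.1, -0.2, -0.1]
grip_width: 0.366
finger_force: 49.7
t: 33.95
eef_pos: [575.2, -175.6, 21.2]
tool_rot: [0.0, 0.996, 0.09, 0.0]
wrist_force: [-8.3, 3.1, 17.5]
grip_width: 0.357
finger_force: 51.7
```

```bash
python3 -m creep '[[0.5,0,0,0,0],[0.4,0,0,0,0],[0.4,0,0,0.03,0],[0.4,0,0,0.08,0],[0.4,-0.02,0,0.12,0],[0.4,-0.04,0,0.16,0],[0.4,-0.06,0,0.2,0],[0.4,-0.06,0,0.2,0]]'
python3 -m creep '[[0.4,0,0,0,0],[0.4,0,0,0,0],[0.4,0,0,0,0]]'
python3 - <<'E'
from h import *
c=cap("wrist"); save(c,"w5.png"); w=cloud(c)
for k in((452,-198.6),(493.2,-190.9),(534.6,-183.3),(575.8,-175.6)):
    m=(np.hypot(w[...,0]-k[0],w[...,1]-k[1])<22)&(w[...,2]>33)&(w[...,2]<60)
    r=cv2.minAreaRect(w[m][:,:2].astype(np.float32)); print(np.round(np.r_[r[0],r[1],r[2],np.median(w[m][:,2])],1))
for n in("scene","side"):
    c=cap(n); W=cloud(c); save(c,n+"5.png")
    m=(abs(W[...,0]-552)<130)&(abs(W[...,1]-5)<110)&(W[...,2]>30)&(W[...,2]<44)
    print(n,cv2.minAreaRect(W[m][:,:2].astype(np.float32)))
    a=np.radians(10.3); ex=np.array([np.cos(a),np.sin(a)]); ey=np.array([-ex[1],ex[0]])
    q=(W[...,:2]-[513.9,-187.1]); X=q@ex; Y=q@ey; Z=W[...,2]
    m=(abs(X)<80)&(Y<-62)&(Y>-200)&(Z>30)&(Z<170); y,z=Y[m],Z[m]
    for b in range(30,150,15):
        k=(z>b)&(z<b+15); 
        if k.sum(): print(b,k.sum(),y[k].min(),y[k].max())
E
```

```text
t: 34.75
eef_pos: [515.9, -176.8, 225.8]
tool_rot: [0.002, 0.996, 0.09, 0.004]
wrist_force: [0.0, -0.2, -0.3]
grip_width: 0.599
finger_force: 0.0
t: 35.05
eef_pos: [514.8, -175.3, 218.3]
tool_rot: [-0.0, 0.996, 0.091, -0.001]
wrist_force: [0.3, 0.3, -0.3]
grip_width: 0.597
finger_force: 0.0
[ 452.9 -199.3   26.    31.9    9.8   40.6]
[ 493.8 -191.7   26.5   31.1   10.4   40.7]
[ 534.1 -183.9   25.4   31.8   10.3   40.7]
[ 575.1 -176.6   24.9   31.9   10.4   40.7]
scene ((555.990478515625, 10.60986328125), (111.00804138183594, 129.82846069335938), 82.19381713867188)
30 214 -93.6489900513761 -62.085724590694035
45 219 -103.5223559577625 -89.54001528656893
60 226 -110.38478499663893 -98.33236571565723
75 230 -118.68776586794384 -105.92096021612062
90 187 -124.73073629215824 -115.21638503333969
105 4 -137.3880769709841 -134.2654979146169
120 429 -137.49267092836425 -112.02964279745666
135 74 -135.93099861840955 -123.77521588018227
side ((558.0762939453125, 8.365608215332031), (112.45082092285156, 121.35733795166016), 82.20797729492188)
30 503 -99.1875966581355 -62.207213966574365
45 473 -108.66585457799862 -88.4183545989109
60 482 -116.94953835858216 -97.25334158790785
75 486 -122.31933162964685 -105.79175129791157
90 502 -131.8949221437448 -112.93257913631784
105 487 -138.7382337623687 -121.31230229030194
120 182 -138.24924675403864 -112.21952389888662
135 73 -133.072062371779 -115.49582384551131
```

View pics/w5.png

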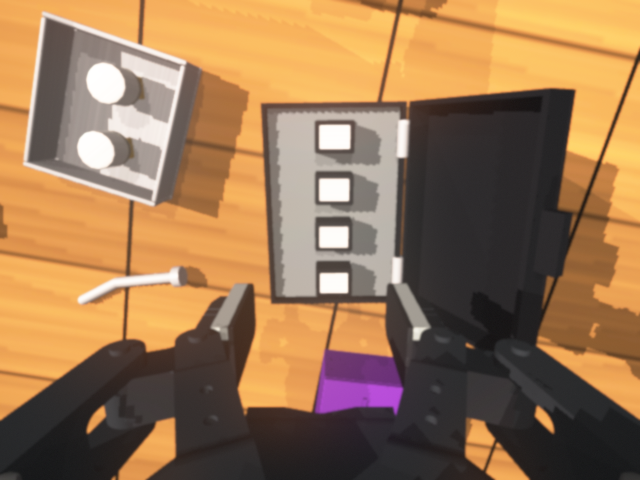

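View pics/side5.png

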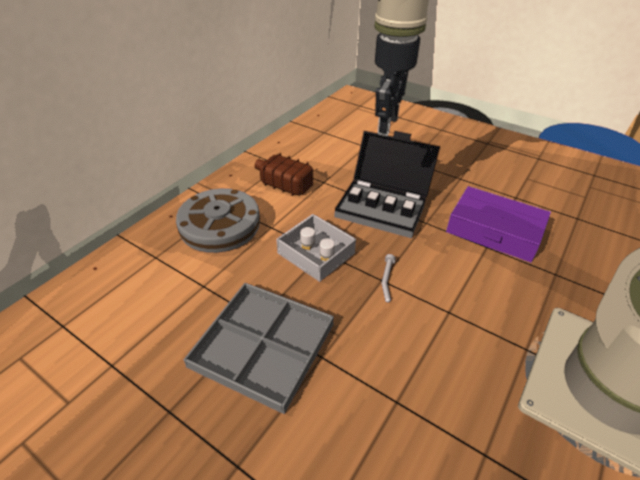

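All four relays are home: their tops read 40.6–40.7, which matches home height less the wrist camera's bias of about 1.6 mm. Both cans are still in the tin. The bin is empty, and the cover stands at about 120° with its lip at side pixel (400,137). Next I go behind the cover and swing it over.

```bash
python3 -m creep '[[1,0.008,-0.045,0,0],[1,0.016,-0.09,0,0],[1,0.024,-0.135,0,0],[1,0.031,-0.18,0,0],[1,0.031,-0.189,0,0],[1,0.031,-0.189,0,0],[1,0.031,-0.189,0,0]]'
python3 -m creep '[[1,0,0,-0.04,0],[1,0,0,-0.08,0],[1,0,0,-0.11,0],[1,0,0,-0.12,0],[1,0,0,-0.12,0],[1,0,0,-0.12,0],[1,0,0,-0.12,0]]'
```

```text
t: 35.9
eef_pos: [546.5, -363.1, 219.3]
tool_rot: [-0.001, 0.996, 0.091, -0.0]
wrist_force: [0.1, 0.5, 0.7]
grip_width: 0.004
finger_force: 0.0
t: 36.6
eef_pos: [547.3, -364.9, 102.1]
tool_rot: [0.001, 0.996, 0.091, 0.001]
wrist_force: [0.3, -0.2, 0.9]
grip_width: -0.001
finger_force: 0.0
```

```bash
python3 -m creep '[[1,-0.0018,0.01,0,0],[1,-0.0036,0.02,0,0],[1,-0.0054,0.03,0,0],[1,-0.0072,0.04,0.005,0],[1,-0.009,0.05,0.01,0],[1,-0.0108,0.06,0.013,0],[1,-0.0126,0.07,0.016,0],[1,-0.0144,0.08,0.02,0]]'
python3 -m creep '[[1,0,0,0,0],[1,0,0,0,0]]'
python3 - <<'E'
from h import *
c=cap("side"); save(c,"side6.png",(300,20,520,240),2.5)
E
```

```text
t: 37.4
eef_pos: [531.4, -283.2, 119.8]
tool_rot: [-0.0, 0.996, 0.091, -0.0]
wrist_force: [0.9, -1.4, -1.0]
grip_width: -0.001
finger_force: 0.7
t: 37.6
eef_pos: [531.5, -283.8, 119.4]
tool_rot: [-0.0, 0.996, 0.091, -0.0]
wrist_force: [0.3, 0.8, -0.4]
grip_width: 0.001
finger_force: 0.0
```

View pics/side6.png

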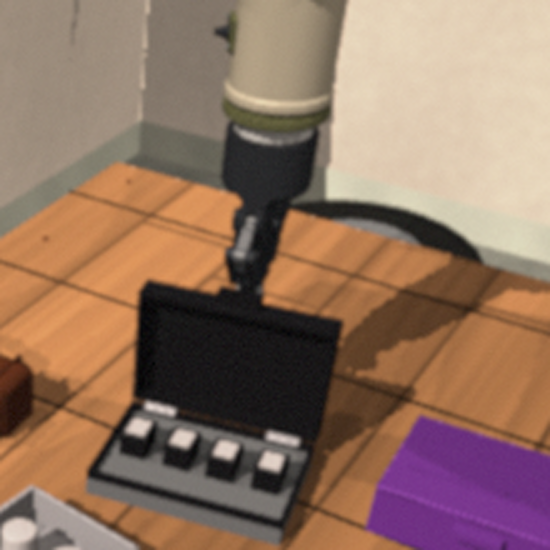

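The cover is now nearly vertical, with the closed fingers behind its tab at (240,290).

```bash
python3 -m creep '[[1,-0.0012,0.007,0.005,0],[1,-0.0025,0.014,0.01,0],[1,-0.0037,0.02,0.0125,0],[1,-0.005,0.027,0.0145,0],[1,-0.0062,0.034,0.0145,0],[1,-0.0075,0.041,0.014,0],[1,-0.0087,0.048,0.0125,0],[1,-0.01,0.0546,0.01,0]]'
python3 -m creep '[[1,-0.0012,0.0065,-0.0025,0],[1,-0.0024,0.013,-0.005,0],[1,-0.0036,0.0195,-0.008,0],[1,-0.0046,0.0256,-0.0115,0],[1,-0.0056,0.031,-0.0155,0],[1,-0.0066,0.0365,-0.02,0],[1,-0.0076,0.042,-0.0245,0],[1,-0.0085,0.0472,-0.0295,0]]'
python3 - <<'E'
from h import *
c=cap("side"); save(c,"side7.png",(300,20,520,240),2.5)
E
```

```text
t: 38.45
eef_pos: [521.8, -229.3, 129.9]
tool_rot: [0.0, 0.996, 0.09, 0.0]
wrist_force: [0.7, -1.2, 2.2]
grip_width: 0.0
finger_force: 0.7
t: 39.25
eef_pos: [513.0, -182.3, 99.8]
tool_rot: [-0.0, 0.996, 0.09, -0.0]
wrist_force: [0.6, 0.1, 1.0]
grip_width: 0.002
finger_force: 0.6
```

View pics/side7.png

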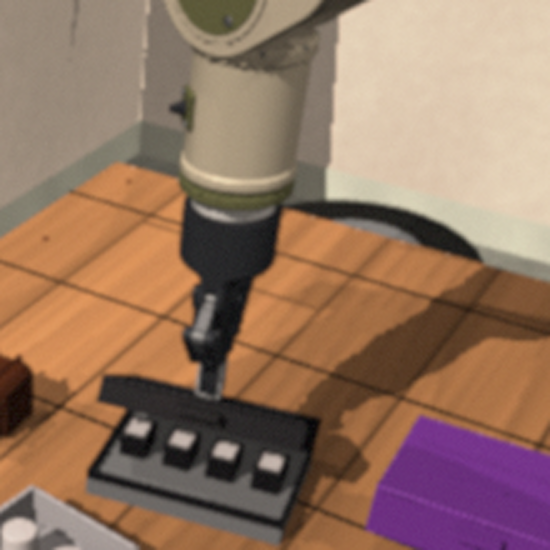

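```bash
python3 -m creep '[[1,-0.0008,0.0045,-0.0055,0],[1,-0.0015,0.009,-0.011,0],[1,-0.0023,0.013,-0.0167,0],[1,-0.003,0.0167,-0.0225,0],[1,-0.0036,0.0195,-0.029,0],[1,-0.004,0.022,-0.035,0],[1,-0.0045,0.0245,-0.041,0],[1,-0.0048,0.026,-0.045,0]]'
python3 -m creep '[[1,0,0,-0.002,0],[1,0,0,-0.004,0],[1,0,0,-0.0055,0],[1,0,0,-0.0055,0]]'
```

```text
t: 40.1
eef_pos: [508.2, -156.6, 54.6]
tool_rot: [-0.0, 0.996, 0.09, -0.0]
wrist_force: [-1.0, -1.1, 0.0]
grip_width: 0.001
finger_force: 0.3
t: 40.5
eef_pos: [508.5, -156.8, 51.0]
tool_rot: [0.0, 0.996, 0.09, 0.0]
wrist_force: [-6.5, 2.5, 14.1]
grip_width: 0.005
finger_force: 6.9
```

```bash
python3 -m creep '[[1,0,0,-0.002,0],[1,0,0,-0.002,0],[1,0,0,0.04,0],[1,0,0,0.09,0],[1,0,0,0.14,0],[1,0,0.05,0.17,0],[1,0,0.1,0.17,0],[1,0,0.1,0.17,0]]'
python3 - <<'E'
from h import *
a=np.radians(10.3); ex=np.array([np.cos(a),np.sin(a)]); ey=np.array([-ex[1],ex[0]])
for n in("side","scene"):
    c=cap(n); W=cloud(c); save(c,n+"8.png")
    q=W[...,:2]-[513.9,-187.1]; X=q@ex; Y=q@ey; Z=W[...,2]
    m=(abs(X)<80)&(abs(Y)<52)&(Z>30)&(Z<110); p=np.polyfit(Y[m],Z[m],1); print(n,m.sum(),p,np.median(Z[m]))
    m=(abs(W[...,0]-552)<130)&(abs(W[...,1]-5)<90)&(Z>34)&(Z<44)
    print(cv2.minAreaRect(W[m][:,:2].astype(np.float32)))
E
```

```text
t: 41.3
eef_pos: [509.1, -50.6, 221.6]
tool_rot: [-0.001, 0.996, 0.094, 0.002]
wrist_force: [0.6, -0.6, 0.0]
grip_width: -0.001
finger_force: 0.0
side 1986 [-2.90553152e-03  5.32835253e+01] 53.26393878744875
((558.7298583984375, 8.884765625), (112.36834716796875, 122.86782836914062), 82.3530044555664)
scene 2322 [-1.43555674e-03  5.16582245e+01] 51.567671110064154
((556.0415649414062, 10.478828430175781), (110.96270751953125, 127.1029281616211), 82.2273941040039)
```

View pics/side8.png

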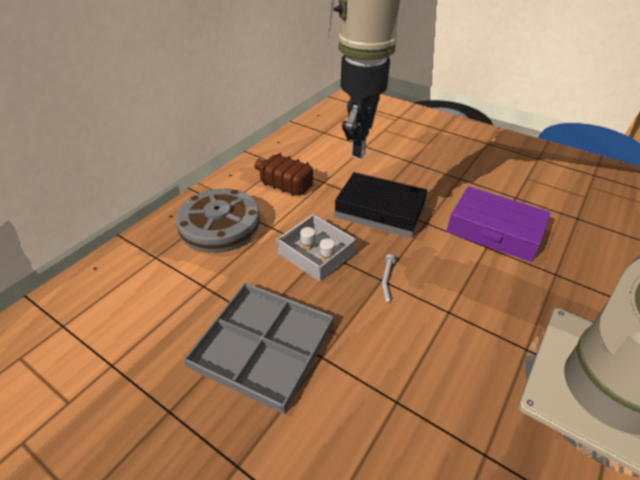

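The cover is shut flat at (381,203): its slope is under 0.003 and its top is at about 51 mm. Both cans are in the tin, the bystanders haven't moved, and the arm is clear.

```bash
python3 -m creep '[[1,0,0,0,0],[1,0,0,0,0],[1,0,0,0,0],[1,0,0,0,0],[1,0,0,0,0]]'; python3 -c "
from cell import arm
print(arm.close_job())"
```

```text
t: 41.9
eef_pos: [508.4, -57.2, 219.7]
tool_rot: [0.0, 0.996, 0.09, -0.0]
wrist_force: [-0.4, 0.1, 0.5]
grip_width: -0.002
finger_force: 0.0
the job is handed in; nothing more can be done
None
```

I handed the job in at about 42 s (no verdict came back): both spent cans are in the scrap tin, all four new relays are plugged home, the cover is shut, and the wheel, bolt and muffler look undisturbed.

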